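# Seat a lamp driver board in its chassis and close the keeper

### The job

Using only a fingertip, push the lamp driver board slowly along the chassis rails until it drops into its locating notches and sits level, without shoving it on past them; then push the keeper round over the board's front edge as far as it goes and move clear. Nothing is to be gripped or lifted, and the other things on the bench stay where they are.

Things in the scene. Friction and masses are not known exactly. Their poses are not given: they have to be found in the camera images.
- chassis: Fixed open aluminium chassis, 310 mm long (x), 126 mm wide (y), side walls 40 mm high, rear (-x) end open. Origin: centre of its underside. Four steel rails run along x, tops 22 mm above the bench, each with one notch 12 mm long, 6 mm deep. The board is pushed to +x. A cross beam at x = 117 to 153 mm, 30 mm high, closes the front; on it a stop post 47 mm high at y = -45 mm.
- board: Loose lamp driver board, about 0.35 kg: grey plate 130 (x) by 110 (y) by 3 mm on four feet 9 mm high. Circuit parts (to 28 mm above origin) on its rear, 50 mm of bare plate at the front (+x). Origin: under the plate's centre, level with the feet's undersides; axes as the chassis's. Starts on the rails, 45 to 95 mm short of home. Side play 1.5 mm. All feet drop 6 mm together at home.
- flange (a point): Middle of the rear face of the board's upright flange, 3 mm thick, along its whole rear edge (110 mm wide); 65 mm behind the board's origin, 25 mm above it, half-way up (flange from 12 to 37 mm above the origin). Push here to +x at 20 mm/s or less: the board drops, then stops on the notch walls (2 mm play each way). Pushed fast or hard it may ride past, or hang by friction till let go.
- home (a point): Where the board's origin lies when it is fully seated: on the chassis centre line, 30 mm ahead (+x) of the chassis origin, 16 mm above the bench.
- keeper_pivot (a point): The keeper's upright hinge axis, on the chassis cross beam at chassis x = +137 mm, y = 0 (107 mm ahead of home); this point is at the keeper's underside, 30.5 mm above the bench. A hub 9 mm in radius rises here to 41.5 mm.
- keeper_pin (a point): Top centre of the black upright pin on the keeper, 10 mm in diameter, 48 mm from the hinge axis, top 56.5 mm above the bench, 21 mm proud of the keeper's bar. Push it sideways with a fingertip to swing the keeper.
- keeper (a joint): Angle of the keeper, a flat steel bar 60 by 16 by 5 mm that swings level, its top 35.5 mm above the bench. 0 = shut at its stop, pointing to chassis -x over the board's front edge; grows as it opens towards chassis +y (1.57 = pointing to +y, limit 1.65). Starts at 1.2 to 1.55, stays where left; about 1 N at the pin moves it. Clears the seated board by 2.5 mm, is blocked by one not dropped.
Mind the look-alikes: they are no part of the job. Of the things that look like the board, the smallest one is meant.

How it is judged:
By the outcome, as a careful person would: the job done as asked, in the order asked, and still so for the second after the job is handed in, with the robot touching nothing.
It also fails if it takes over 48 s, if anything falls off the work surface, if the arm or the gripper's body presses on something with over 40 N, if the wrist force passes 120 N, or if a joint passes its speed limit or range.

### The arm

A 6-joint arm with a two-finger parallel gripper is mounted at the origin on the work surface. World frame = base frame: x ahead of the robot, y to its left, z up, the work surface at z = 0. Lengths are in m, angles in rad, forces in N, time in s.
With the tool pointing down it reaches from about 0.3 to 0.875 m from the base axis. Payload 6.4 kg.
Tool frame: the origin (TCP) lies on the centre line of the jaws, within the pads' length; the fingertips stand 25 mm ahead of it and the grasp point (between the pads) lies 6 mm ahead of it; z points along the fingers, y is the line along which they close (so a half turn about z gives the same grasp; the last joint's range is limited). The gripper opens to 85 mm and grips with 20 to 120 N. Pads are 22 mm wide; open, the fingers measure 114 mm over their backs; the gripper's body (76 mm by 85 mm) begins 54 mm behind the grasp point. The pads swing forward as they close: fully open they stand 13 mm farther back than shut.
Start: joints at [-1.347, 0.181, 1.607, -0, 1.354, -0.206], TCP at [0.24, -0.523, 0.256] pointing down, gripper open.
Joint ranges: [-2.99, 2.99], [-0.89, 2.07], [0.3, 2.58], [-1.14, 4.28], [0, 2.63], [-3.12, 3.12]. Speed limits (rad/s): [2.57, 2.57, 3.01, 3.14, 3.14, 3.14].

### API

Orientations are given as a unit quaternion [w, x, y, z].
In Python, from bench import get_obs, camera, hand_in, spot_in gives the robot as it stands.
- The arm moves only by the shell command python3 -m jog 'ROWS'. ROWS is JSON, one flat list of numbers, 7 for each row, row after row: the shift along the tool's x, y, z in m, then the turn, a rotation vector about the tool's x, y, z in rad, then the closure, from 0 (fully open) to 1 (shut). A call has 1 to 20 rows; each row is the pose to reach, as a shift and turn from the pose commanded when the call began, along the tool's axes at that moment; what a row does not reach only later rows make up. A row lasts 1/8 s, in which the tool goes at most 62.5 mm and 10.7 degrees, less where a joint would pass 70% of its speed; a pose out of reach is approached as far as the arm can. A call with a gripper value outside its range is refused whole. The fingers move at their own pace and stop on an object; the grip force is fixed at half the most. Time passes only in rows, so rows that repeat a pose let the fingers close. It gives the time, the measured TCP pose, the force, the opening and the grip force at its end, in the units of the state.
- get_obs(): the state, without advancing time (a new reading comes with each control period).
- camera(name): name is "scene" or "top" or "wrist"; returns a dict with "frame" (480x640x3 uint8, red, green, blue), "mtx" (3x3 intrinsics, pixels), "extrinsics" (4x4, takes a point from camera to world coordinates). Camera axes: x right, y up, looking along -z (the intrinsics and any distortion apply to the point x, -y, -z); pixel columns grow to the right and rows downward; lengths in m; the calibration is good to about 2 mm. The wrist camera is an equidistant fisheye: a pixel r from the principal point sees the ray r / f radians off the axis. A picture is of the moment at which its call begins. There is no depth.
- hand_in(): hands the job in; it is judged then, once.
Trained networks look in a picture, given as the dict that the camera call returned (one of the last four; its "shot" number tells which), for a name from the list of things; names that differ only in an ending like _2 or _b are one class to them, and where a whole thing is asked for, a point or a joint stands for the part that bears it (a point fixed in the world has none). Each returns a list of dicts, best first, with "confidence" (0 to 1); they miss things now and then, are a little off and sometimes report something else, mostly with a low value. They report only what shows in the picture. A call takes as long as a camera call. They do not tell look-alikes from the thing itself.
- spot_in(picture, name): "xyz" ([x, y, z] in m, in world coordinates, good to about 4 mm: the middle of the surface that is visible of it).
The state is a dict: "time_s": time; "q": joint angles; "dq": joint speeds; "joint_efforts": joint torques, N m; "eef_pos": TCP position; "eef_rot": TCP orientation; "wrist_force": force on the tool from outside, world axes, zero at the start; "torque": the same for the moment, N m; "opening": opening from 0.0 (shut) to 1.0 (fully open); "grasp_force": force on a finger pad.
Only numpy, scipy, OpenCV 4.12 (cv2) and the standard library are available. Lean on these libraries where they do the work, as an engineer would, in place of code of your own. Each camera call takes 0.05 s, during which the arm holds its last target. There are 200 camera calls.

## Working session

There is one attempt and no reset: what is moved stays moved. The work goes in short steps, Python scripts to look and compute and a shell command to move; the robot and the scene stay as the last step left them, time stands still between calls to the robot, and variables do not carry over. Pictures are saved under pics/ and viewed, at most 12 in all, crops included, and the job is handed in when it is done.

```bash
mkdir -p pics; cat > h.py <<'E'
import numpy as np,cv2
from bench import get_obs,camera,hand_in,spot_in
def save(p,n): cv2.imwrite('pics/'+n,cv2.cvtColor(p['frame'],cv2.COLOR_RGB2BGR))
def proj(p,X):
    E=np.linalg.inv(np.array(p['extrinsics']));X=np.atleast_2d(X);c=X@E[:3,:3].T+E[:3,3]
    c=c*[1,-1,-1];u=c@np.array(p['mtx']).T;return u[:,:2]/u[:,2:]
def ray(p,uv,z):
    E=np.array(p['extrinsics']);d=np.linalg.inv(np.array(p['mtx']))@[uv[0],uv[1],1]
    d=E[:3,:3]@(d*[1,-1,-1]);o=E[:3,3];return o+d*(z-o[2])/d[2]
E
python3 - <<'E'
from h import *
o=get_obs();print(o['time_s'],o['eef_pos'],o['eef_rot'],o['opening'])
a=camera('top');b=camera('scene');save(a,'t0.png');save(b,'s0.png')
for p in (a,b):
  print(np.array(p['extrinsics']).round(3).tolist(),np.array(p['mtx']).round(1).tolist())
  for n in ('board','chassis','flange','keeper_pin','keeper_pivot','keeper'):
    for r in spot_in(p,n): print(n,np.round(r['xyz'],3),round(r['confidence'],2),proj(p,r['xyz']).round())
E
```

```text
0.0 [ 0.23945007 -0.52218784  0.2553807 ] [-8.97965763e-04  9.77001541e-01  2.13230348e-01 -2.72897410e-05] 0.9988893576918972
[[-0.02, 0.998, -0.064, 0.329], [-1.0, -0.021, -0.01, 0.022], [-0.011, 0.064, 0.998, 1.207], [0.0, 0.0, 0.0, 1.0]] [[558.3, 0.0, 328.5], [0.0, 558.3, 232.5], [0.0, 0.0, 1.0]]
board [ 0.508 -0.009  0.036] 0.93 [[348. 183.]]
board [0.367 0.337 0.017] 0.71 [[187. 253.]]
board [ 0.195 -0.309  0.019] 0.55 [[494. 329.]]
chassis [0.534 0.067 0.02 ] 0.75 [[312. 173.]]
chassis [0.561 0.139 0.037] 0.75 [[278. 160.]]
flange [ 0.191 -0.313  0.023] 0.98 [[496. 331.]]
flange [ 0.507 -0.012  0.037] 0.95 [[349. 183.]]
flange [0.363 0.337 0.016] 0.67 [[187. 255.]]
keeper_pin [0.564 0.145 0.038] 0.54 [[274. 158.]]
keeper_pivot [0.535 0.07  0.026] 0.94 [[311. 172.]]
keeper [0.556 0.143 0.034] 0.58 [[276. 162.]]
[[-0.472, -0.662, 0.582, 1.195], [0.882, -0.344, 0.323, 0.45], [-0.014, 0.665, 0.746, 1.069], [0.0, 0.0, 0.0, 1.0]] [[557.7, 0.0, 329.5], [0.0, 557.7, 245.1], [0.0, 0.0, 1.0]]
board [ 0.51  -0.012  0.034] 0.9 [[300. 277.]]
board [ 0.194 -0.303  0.013] 0.66 [[268. 169.]]
flange [ 0.506 -0.016  0.038] 0.95 [[299. 274.]]
flange [0.365 0.331 0.018] 0.81 [[458. 291.]]
flange [ 0.19  -0.306  0.017] 0.77 [[268. 167.]]
keeper_pin [0.561 0.14  0.03 ] 0.47 [[348. 319.]]
keeper_pivot [0.556 0.084 0.016] 0.85 [[327. 311.]]
keeper [0.556 0.147 0.036] 0.55 [[351. 317.]]
```

View pics/t0.png

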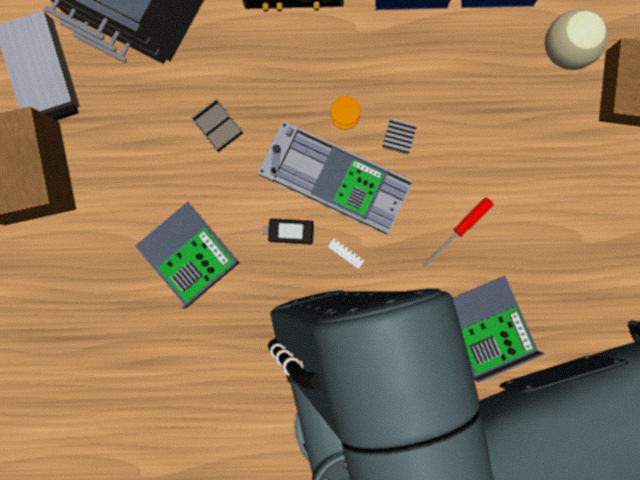

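View pics/s0.png

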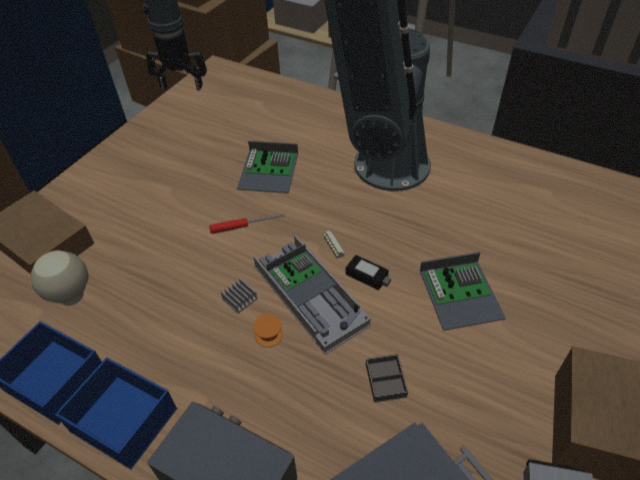

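Candidates for the board: top picture (352,182) in the chassis, (187,255) on the bench, (497,330) on the bench. The one in the chassis is the smallest and sits on the rails. I'll check it in a crop of both views.

```bash
python3 - <<'E'
from h import *
a=cv2.imread('pics/t0.png')[110:245,250:420];b=cv2.imread('pics/s0.png')[230:360,245:385]
a=cv2.resize(a,None,fx=4.5,fy=4.5,interpolation=cv2.INTER_CUBIC)
cv2.imwrite('pics/ca.png',a)
b=cv2.resize(b,None,fx=4.5,fy=4.5,interpolation=cv2.INTER_CUBIC)
cv2.imwrite('pics/cb.png',b)
E
```

```text
(no output)
```

View pics/ca.png

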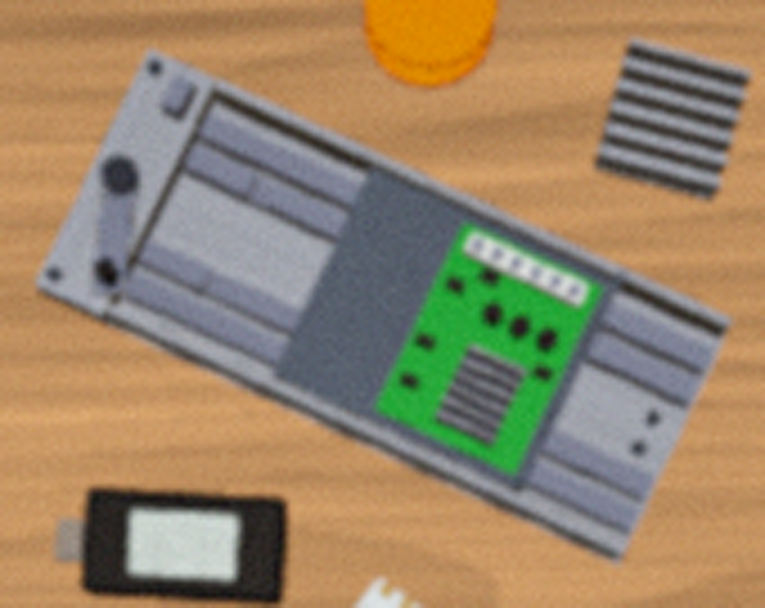

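View pics/cb.png

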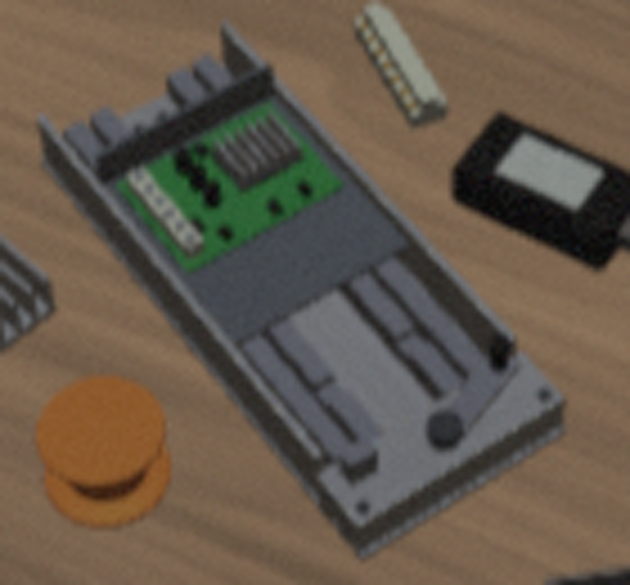

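```bash
cat > fit.py <<'E'
from h import *
from scipy.optimize import least_squares
a=camera('top');b=camera('scene')
A=lambda u,v:np.array([250+u/4.5,110+v/4.5]);B=lambda u,v:np.array([245+u/4.5,230+v/4.5])
def W(s,P):
    c,n=np.cos(s[2]),np.sin(s[2]);P=np.array(P,float);return np.c_[s[0]+c*P[:,0]-n*P[:,1],s[1]+n*P[:,0]+c*P[:,1],P[:,2]]
ch=[(-.155,-.063,.04),(-.155,.063,.04),(.153,-.063,.03),(.153,.063,.03),(.137,0,.0415)]
pa=np.array([A(728,322),A(620,556),A(150,52),A(38,288),A(119,172)])
pb=np.array([B(42,118),B(226,25),B(362,538),B(563,400),B(444,425)])
f=lambda s:np.r_[(proj(a,W(s,ch))-pa).ravel(),(proj(b,W(s,ch))-pb).ravel()]
r=least_squares(f,[.5,.03,1.1],loss='soft_l1');s=r.x;print(s,f(s).reshape(-1,2).round(1).tolist())
def loc(X):
    d=np.array(X)[:2]-s[:2];c,n=np.cos(s[2]),np.sin(s[2]);return (d@[c,n],d@[-n,c])
for p,F,L in ((a,A,[((618,285),.059),((520,485),.059),((370,168),.034),((278,375),.034),((107,268),.0565),((178,90),.047)]),(b,B,[((98,165),.059),((272,72),.059),((242,345),.034),((408,240),.034),((500,345),.0565)])):
    for uv,z in L: print(uv,np.round(loc(ray(p,F(*uv),z)),4))
print('flange row from board', s)
np.save('s.npy',s)
E
python3 fit.py
```

```text
[0.52322998 0.0202434  1.10558287] [[1.5, -1.2], [0.1, 0.8], [-1.2, -1.6], [-2.1, -1.4], [-1.0, -0.0], [-2.1, -0.8], [0.4, -2.3], [-0.9, -2.8], [0.7, -0.7], [0.2, -0.2]]
(618, 285) [-0.0991 -0.0494]
(520, 485) [-0.0979  0.0536]
(370, 168) [ 0.03   -0.0546]
(278, 375) [0.0267 0.0529]
(107, 268) [0.1176 0.0442]
(178, 90) [ 0.1259 -0.0469]
(98, 165) [-0.0892 -0.0589]
(272, 72) [-0.0901  0.0506]
(242, 345) [ 0.0352 -0.0519]
(408, 240) [0.0298 0.0547]
(500, 345) [0.1235 0.0434]
flange row from board [0.52322998 0.0202434  1.10558287]
```

```bash
cat > go.py <<'E'
import sys
from h import *
from scipy.spatial.transform import Rotation as R
s=np.load('s.npy');o=get_obs()
w,x,y,z=o['eef_rot'];T=R.from_quat([x,y,z,w])
def rel(X,Y,Z,dy=0):
    c,n=np.cos(s[2]),np.sin(s[2]);t=np.array([s[0]+c*X-n*Y,s[1]+n*X+c*Y,Z])
    G=R.from_matrix(np.c_[[c,n,0],[n,-c,0],[0,0,-1]])*R.from_euler('z',dy)
    return np.r_[T.inv().apply(t-o['eef_pos']),(T.inv()*G).as_rotvec()].round(4)
c,n=np.cos(s[2]),np.sin(s[2]);d=np.array(o['eef_pos'])-[s[0],s[1],0]
print('t',round(o['time_s'],2),'tcp in chassis',(d@[c,n,0]).round(4),(d@[-n,c,0]).round(4),d[2].round(4),'F ch',np.round([o['wrist_force']@np.array([c,n,0]),o['wrist_force']@np.array([-n,c,0]),o['wrist_force'][2]],1),'open',round(o['opening'],2),'q',np.round(o['q'],2))
if len(sys.argv)>1: print(rel(*map(float,sys.argv[1:])).tolist())
E
python3 go.py -.13 0 .16
```

```text
t 0.8 tcp in chassis -0.6125 0.0099 0.2563 F ch [0.  0.3 0.2] open 1.0 q [-1.35  0.18  1.61 -0.    1.35 -0.21]
[0.3826, -0.2941, 0.0963, 0.0, 0.0, -0.6758]
```

```bash
python3 -m jog '[0.0383,-0.0294,0,0,0,-0.0676,1, 0.0765,-0.0588,0,0,0,-0.1352,1, 0.1148,-0.0882,0,0,0,-0.2027,1, 0.153,-0.1176,0,0,0,-0.2703,1, 0.1913,-0.147,0.01,0,0,-0.3379,1, 0.2296,-0.1765,0.02,0,0,-0.4055,1, 0.2678,-0.2059,0.03,0,0,-0.4731,1, 0.3061,-0.2353,0.04,0,0,-0.5406,1, 0.3443,-0.2647,0.06,0,0,-0.6082,1, 0.3826,-0.2941,0.08,0,0,-0.6758,1, 0.3826,-0.2941,0.096,0,0,-0.6758,1, 0.3826,-0.2941,0.096,0,0,-0.6758,1]'
python3 - <<'E'
from h import *
s=np.load('s.npy')
w=camera('wrist');t=camera('scene');save(w,'w1.png');save(t,'s1.png')
c,n=np.cos(s[2]),np.sin(s[2])
for nm in ('flange','board'):
  for p in (w,t):
    for r in spot_in(p,nm):
      d=np.array(r['xyz'])[:2]-s[:2]; print(nm,d@[c,n],d@[-n,c],r['xyz'][2],r['confidence'])
big=cv2.resize(cv2.imread('pics/s1.png')[170:370,210:450],(720,600),interpolation=cv2.INTER_CUBIC);cv2.imwrite('pics/s1c.png',big)
E
python3 go.py -.125 0 .061
```

```text
time_s: 2.3
eef_pos: [0.4639, -0.0956, 0.1591]
eef_rot: [-0.001, 0.851, 0.525, -0.001]
wrist_force: [0.1, 0.7, -0.1]
opening: 0.0
grasp_force: 0.0
flange -0.041414544899334035 -0.0031879460216400293 0.0361 0.61
flange -0.03878173012537447 0.00048333255210239093 0.0334 0.9
flange -0.4365105950663737 0.12834517202246362 0.0157 0.71
flange 0.20724300342704438 0.2782755039329052 0.0151 0.7
board -0.038104608134643635 -0.0035405344697646128 0.0341 0.67
board -0.036723709785412055 -5.0101867766800474e-05 0.0347 0.93
board -0.4332423684502484 0.1260694974443109 0.0089 0.92
board 0.20768181324779605 0.2836427607686838 0.0185 0.71
t 2.6 tcp in chassis -0.1309 -0.0007 0.1611 F ch [ 0.5  0.2 -0.2] open -0.0 q [-0.46  0.07  1.94 -0.    1.13  0.01]
[0.0059, -0.0009, 0.1001, 0.0016, 0.0, -0.0018]
```

View pics/w1.png

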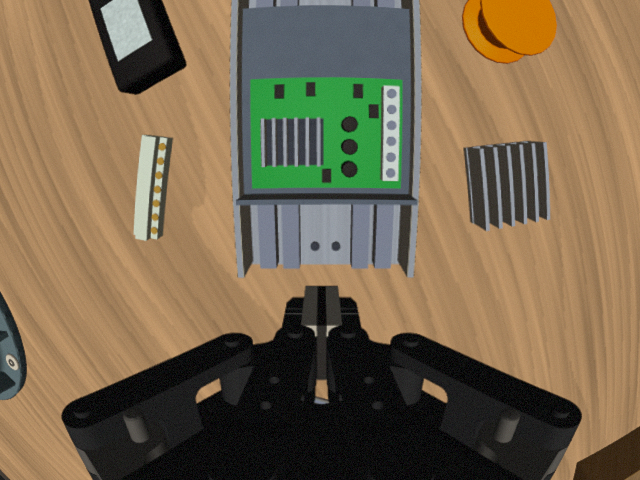

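The wrist view shows the flange top edge at row 200 (cols 237–417), rails straight along the image, and the tip at (322,290), centred on the chassis. I'll measure the flange and chassis rear end from this near view.

```bash
cat >> h.py <<'E'
def fray(p,uv,z):
    E=np.array(p['extrinsics']);K=np.array(p['mtx']);m=(np.array(uv)-K[:2,2])/K[0,0];r=np.hypot(*m);k=np.sin(r)/r if r else 1
    d=E[:3,:3]@np.array([m[0]*k,-m[1]*k,-np.cos(r)]);o=E[:3,3];return o+d*(z-o[2])/d[2]
def loc(X):
    s=np.load('s.npy');d=np.array(X)[:2]-s[:2];c,n=np.cos(s[2]),np.sin(s[2]);return np.round((d@[c,n],d@[-n,c]),4)
E
python3 - <<'E'
from h import *
p=camera('wrist')
for n,u,z in (('flL',(237,200),.059),('flR',(417,200),.059),('rearL',(240,276),.04),('rearR',(411,276),.04),('rail',(262,267),.022),('platefrontL',(246,8),.034),('platefrontR',(410,8),.034),('tip',(322,290),.136)): print(n,loc(fray(p,u,z)))
E
```

```text
flL [-0.0976  0.0492]
flR [-0.0977 -0.0605]
rearL [-0.1543  0.0548]
rearR [-0.1546 -0.0649]
rail [-0.154   0.0418]
platefrontL [0.0303 0.0478]
platefrontR [ 0.0311 -0.0615]
tip [-0.123  -0.0021]
```

```bash
python3 -m jog '[0.003,0.0023,0.02,0,0,0,1, 0.006,0.0023,0.05,0,0,0,1, 0.006,0.0023,0.075,0,0,0,1, 0.006,0.0023,0.092,0,0,0,1, 0.006,0.0023,0.1,0,0,0,1, 0.008,0.0023,0.1,0,0,0,1, 0.010,0.0023,0.1,0,0,0,1, 0.012,0.0023,0.1,0,0,0,1, 0.014,0.0023,0.1,0,0,0,1, 0.016,0.0023,0.1,0,0,0,1, 0.018,0.0023,0.1,0,0,0,1, 0.020,0.0023,0.1,0,0,0,1, 0.022,0.0023,0.1,0,0,0,1, 0.024,0.0023,0.1,0,0,0,1,0.026,0.0023,0.1,0,0,0,1]'; python3 go.py
```

```text
time_s: 4.53
eef_pos: [0.4787, -0.0738, 0.0603]
eef_rot: [0.0, 0.851, 0.525, -0.0]
wrist_force: [-2.2, -3.1, 1.2]
opening: -0.001
grasp_force: 1.6
t 4.53 tcp in chassis -0.104 -0.0024 0.0603 F ch [-3.8  0.6  1.2] open -0.0 q [-0.4   0.26  1.96 -0.    0.91  0.07]
```

```bash
python3 -m jog '[0.002,0,0,0,0,0,1,0.004,0,0,0,0,0,1,0.006,0,0,0,0,0,1,0.008,0,0,0,0,0,1,0.010,0,0,0,0,0,1,0.012,0,0,0,0,0,1,0.014,0,0,0,0,0,1,0.016,0,0,0,0,0,1,0.018,0,0,0,0,0,1,0.020,0,0,0,0,0,1,0.022,0,0,0,0,0,1,0.024,0,0,0,0,0,1,0.026,0,0,0,0,0,1,0.028,0,0,0,0,0,1,0.030,0,0,0,0,0,1,0.032,0,0,0,0,0,1,0.034,0,0,0,0,0,1,0.036,0,0,0,0,0,1,0.038,0,0,0,0,0,1,0.040,0,0,0,0,0,1]'; python3 go.py; python3 - <<'E'
from h import *
p=camera('wrist');save(p,'w2.png')
E
```

```text
time_s: 7.02
eef_pos: [0.4966, -0.0379, 0.0603]
eef_rot: [0.0, 0.851, 0.525, -0.0]
wrist_force: [-2.0, -4.1, 2.4]
opening: -0.001
grasp_force: 2.0
t 7.03 tcp in chassis -0.0639 -0.0023 0.0603 F ch [-4.5 -0.1  2.4] open -0.0 q [-0.31  0.29  1.93 -0.    0.92  0.15]
```

View pics/w2.png

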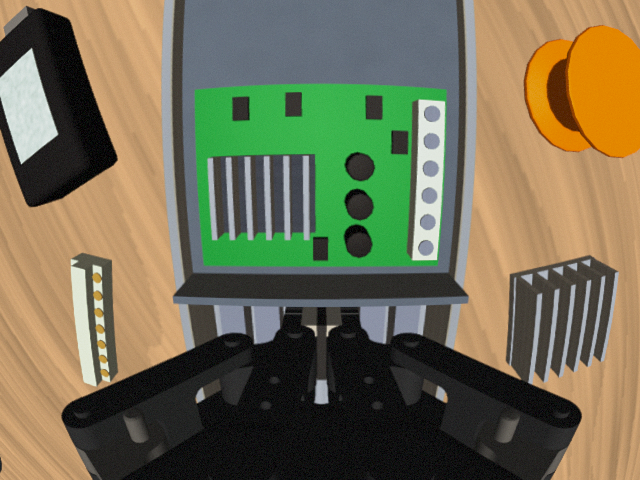

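The board is moving squarely (flange at row 300, cols 175–467), not yet dropped. I'll continue more slowly.

```bash
python3 -m jog '[0.0015,0,0,0,0,0,1,0.003,0,0,0,0,0,1,0.0045,0,0,0,0,0,1,0.006,0,0,0,0,0,1,0.0075,0,0,0,0,0,1,0.009,0,0,0,0,0,1,0.0105,0,0,0,0,0,1,0.012,0,0,0,0,0,1,0.0135,0,0,0,0,0,1]'; python3 go.py;python3 -m jog '[0.001,0,0,0,0,0,1,0.002,0,0,0,0,0,1,0.003,0,0,0,0,0,1,0.004,0,0,0,0,0,1]'; python3 go.py
```

```text
time_s: 8.2
eef_pos: [0.5025, -0.0256, 0.0601]
eef_rot: [-0.0, 0.851, 0.525, -0.0]
wrist_force: [-0.3, 0.3, 0.2]
opening: 0.0
grasp_force: 0.0
t 8.2 tcp in chassis -0.0503 -0.002 0.0601 F ch [0.1 0.4 0.2] open 0.0 q [-0.29  0.3   1.92  0.    0.93  0.18]
time_s: 8.7
eef_pos: [0.5043, -0.0222, 0.0601]
eef_rot: [-0.0, 0.851, 0.525, -0.0]
wrist_force: [-1.0, -2.6, -1.5]
opening: 0.002
grasp_force: 1.6
t 8.7 tcp in chassis -0.0464 -0.0021 0.0601 F ch [-2.8 -0.3 -1.5] open 0.0 q [-0.28  0.3   1.91  0.    0.93  0.19]
```

```bash
python3 - <<'E'
from h import *
p=camera('wrist');q=camera('scene');save(q,'s2.png')
a=p['frame'][:,:,::-1][200:420,150:490];b=q['frame'][:,:,::-1][230:360,245:385]
im=np.vstack([cv2.resize(a,(480,310)),]);im2=cv2.resize(b,(480,446),interpolation=cv2.INTER_CUBIC)
im=cv2.resize(a,(400,259));im2=cv2.resize(b,(400,371));o=np.hstack([cv2.copyMakeBorder(im,0,112,0,0,0),im2])
cv2.imwrite('pics/c2.png',o)
E
```

```text
(no output)
```

View pics/c2.png

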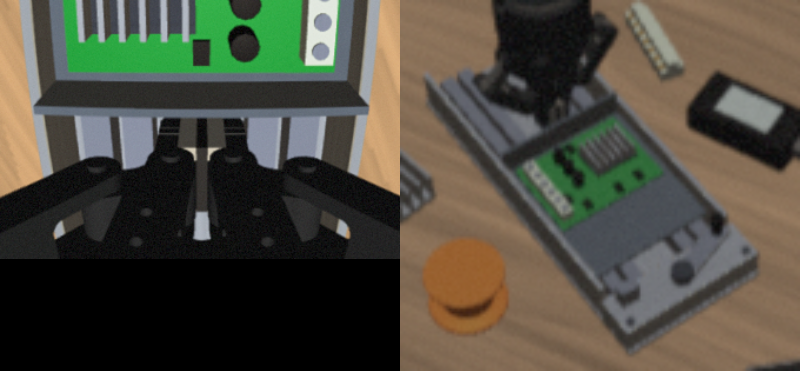

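```bash
cat > fl.py <<'E'
from h import *
def ana(f):
    # flange bright top-edge: find in each column near ends; print saved profile
    g=cv2.cvtColor(f,cv2.COLOR_BGR2GRAY).astype(int); return g
import sys
from bench import camera
p=camera('wrist');save(p,'w3.png')
for n,a,b in (('w2 (before)',(175,300),(467,300)),('now',(float(sys.argv[1]),float(sys.argv[3])),(float(sys.argv[2]),float(sys.argv[3])))):
  for z in (.059,.053):
    A,B=fray(p,a,z),fray(p,b,z);print(n,z,np.hypot(*(A-B)[:2]).round(4),loc(A),loc(B))
E
python3 fl.py 180 463 294
python3 - <<'E'
import cv2
for n in ('w2','w3'):
  g=cv2.imread(f'pics/{n}.png',0)
  print(n,[ (r,g[r,200:280].mean().round().astype(int)) for r in range(268,312,2)])
  for r in (290,294,297,300): print(r,'L',g[r,164:196].tolist(),'R',g[r,452:480].tolist())
E
```

```text
w2 (before) 0.059 0.1082 [-0.0332  0.0511] [-0.0331 -0.0571]
w2 (before) 0.053 0.1136 [-0.0361  0.0538] [-0.036  -0.0598]
now 0.059 0.1037 [-0.0307  0.0487] [-0.0306 -0.0551]
now 0.053 0.109 [-0.0334  0.0513] [-0.0334 -0.0577]
w2 [(268, np.int64(109)), (270, np.int64(109)), (272, np.int64(105)), (274, np.int64(54)), (276, np.int64(42)), (278, np.int64(43)), (280, np.int64(44)), (282, np.int64(43)), (284, np.int64(44)), (286, np.int64(43)), (288, np.int64(43)), (290, np.int64(43)), (292, np.int64(44)), (294, np.int64(43)), (296, np.int64(42)), (298, np.int64(80)), (300, np.int64(110)), (302, np.int64(109)), (304, np.int64(109)), (306, np.int64(119)), (308, np.int64(123)), (310, np.int64(123))]
290 L [178, 178, 177, 180, 182, 175, 172, 172, 170, 166, 169, 167, 151, 112, 60, 42, 44, 45, 43, 43, 42, 45, 42, 42, 43, 47, 47, 39, 41, 42, 43, 38] R [40, 44, 45, 45, 42, 43, 45, 44, 47, 38, 45, 80, 129, 163, 172, 173, 174, 174, 173, 171, 172, 171, 168, 173, 174, 177, 169, 170]
294 L [173, 173, 172, 174, 177, 181, 180, 177, 174, 149, 88, 48, 37, 38, 43, 41, 39, 47, 44, 42, 41, 39, 45, 41, 44, 4
[... 1743 characters left out ...]
, 107, 111, 145, 173, 177, 176, 171, 171, 169, 164, 160, 165, 160, 163, 159, 165, 164, 163, 164]
297 L [167, 168, 166, 167, 169, 172, 168, 171, 174, 177, 174, 177, 174, 172, 166, 155, 149, 147, 149, 148, 146, 142, 135, 111, 90, 86, 91, 92, 93, 93, 95, 96] R [102, 122, 124, 124, 131, 129, 128, 136, 139, 135, 141, 168, 175, 178, 177, 176, 171, 172, 167, 166, 165, 163, 159, 162, 164, 165, 165, 161]
300 L [171, 171, 166, 167, 170, 166, 168, 166, 168, 171, 168, 176, 179, 170, 164, 167, 168, 165, 167, 167, 168, 167, 165, 137, 72, 60, 58, 67, 64, 61, 61, 63] R [130, 165, 167, 169, 169, 169, 169, 166, 167, 168, 167, 170, 173, 174, 174, 178, 172, 173, 173, 165, 168, 164, 163, 164, 164, 165, 162, 164]
```

The flange width shrank from 292 to 283 px and both ends are in the same row. That means a level drop of 6 mm, with the flange at −33 mm, which matches home. Next I back off, rise and look at the keeper from near.

```bash
python3 -m jog '[-0.004,0,0,0,0,0,1,-0.012,0,0,0,0,0,1,-0.02,0,-0.01,0,0,0,1,-0.02,0,-0.04,0,0,0,1,-0.02,0,-0.075,0,0,0,1,0,0,-0.1,0,0,0,1,0.03,0,-0.1,0,0,0,1,0.06,0,-0.1,0,0,0,1,0.075,0,-0.1,0,0,0,1,0.075,0,-0.1,0,0,0,1]'; python3 go.py
python3 - <<'E'
from h import *
p=camera('wrist');save(p,'w4.png')
for n in ('keeper_pin','keeper_pivot','board'):
  for r in spot_in(p,n): print(n,loc(r['xyz']),r['xyz'][2],r['confidence'])
E
```

```text
time_s: 10.1
eef_pos: [0.5381, 0.0449, 0.1605]
eef_rot: [0.0, 0.851, 0.526, -0.0]
wrist_force: [-0.3, -0.9, -0.2]
opening: -0.004
grasp_force: 0.0
t 10.1 tcp in chassis 0.0287 -0.0022 0.1605 F ch [-1.  -0.2 -0.2] open -0.0 q [-0.14  0.21  1.78 -0.    1.15  0.33]
keeper_pin [0.1281 0.015 ] 0.036 0.71
keeper_pivot [ 0.1143 -0.002 ] 0.0303 0.96
board [0.1762 0.2508] 0.0139 0.87
board [ 0.0375 -0.0055] 0.0284 0.71
```

View pics/w4.png

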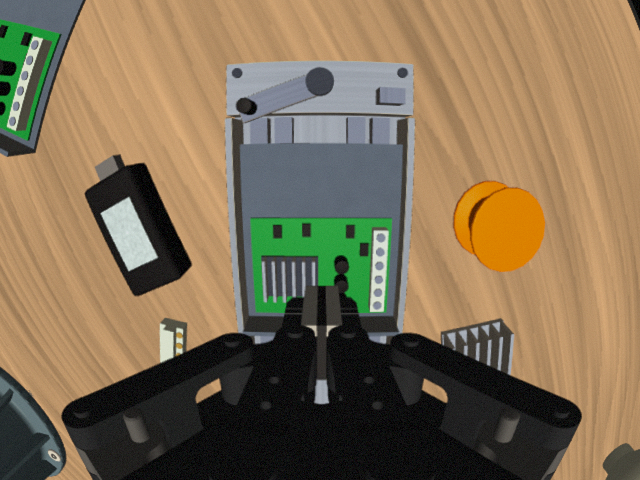

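The wrist view shows the keeper pin at (246,106), the hub at (320,81), the plate's front edge at row 144 and the post at (391,95).

```bash
python3 - <<'E'
from h import *
p=camera('wrist')
P=fray(p,(245,105),.0565);H=fray(p,(320,81),.0415)
l,h=loc(P),loc(H);d=l-h;print('pin',l,'hub',h,'r',np.hypot(*d),'th',np.arctan2(d[1],-d[0]))
for u in((240,143),(406,146)):
  for z in(.034,.028):print(u,z,loc(fray(p,u,z)))
c=fray(p,(247,107),.04);print(loc(c))
h=np.array([.137,h[1]]) if 0 else h
th0=np.arctan2(d[1],-d[0])
for t,D in [(th0,.03)]+[(t,.016) for t in np.linspace(th0,-.03,8)]:
  pin=h+.048*np.array([-np.cos(t),np.sin(t)]);q=pin+D*np.array([np.sin(t),np.cos(t)]);print(round(t,3),'yaw rel',round(np.pi/2-t,3),q.round(4))
E
```

```text
pin [0.1181 0.0418] hub [ 0.1337 -0.0026] r 0.04706081172270619 th 1.2329181385546177
(240, 143) 0.034 [0.095  0.0501]
(240, 143) 0.028 [0.095  0.0514]
(406, 146) 0.034 [ 0.0931 -0.0592]
(406, 146) 0.028 [ 0.093  -0.0606]
[0.1183 0.0438]
1.233 yaw rel 0.338 [0.1461 0.0526]
1.233 yaw rel 0.338 [0.1329 0.048 ]
1.053 yaw rel 0.518 [0.1238 0.047 ]
0.872 yaw rel 0.699 [0.1151 0.0444]
0.692 yaw rel 0.879 [0.1069 0.0403]
0.511 yaw rel 1.06 [0.0997 0.0348]
0.331 yaw rel 1.24 [0.0935 0.0281]
0.15 yaw rel 1.42 [0.0886 0.0204]
-0.03 yaw rel 1.601 [0.0852 0.012 ]
```

```bash
python3 go.py .152 .054 .069 .0; python3 go.py .152 .054 .069 -.338
```

```text
t 10.35 tcp in chassis 0.0276 -0.0023 0.1602 F ch [ 0.3 -0.6  0.2] open 0.0 q [-0.14  0.21  1.78 -0.    1.15  0.33]
[0.1243, -0.0564, 0.0912, -0.0003, 0.0003, -0.001]
t 10.35 tcp in chassis 0.0276 -0.0023 0.1602 F ch [ 0.3 -0.6  0.2] open 0.0 q [-0.14  0.21  1.78 -0.    1.15  0.33]
[0.1243, -0.0564, 0.0912, -0.0004, 0.0002, -0.339]
```

```bash
python3 -m jog '[0.03,-0.014,0,0,0,-0.08,1,0.065,-0.028,0,0,0,-0.17,1,0.1,-0.044,0,0,0,-0.25,1,0.124,-0.056,0,0,0,-0.339,1,0.124,-0.056,0.03,0,0,-0.339,1,0.124,-0.056,0.06,0,0,-0.339,1,0.124,-0.056,0.08,0,0,-0.339,1,0.124,-0.056,0.09,0,0,-0.339,1,0.124,-0.056,0.09,0,0,-0.339,1]'; python3 go.py
python3 - <<'E'
from h import *
q=camera('scene');save(q,'s5.png')
cv2.imwrite('pics/c5.png',cv2.resize(q['frame'][:,:,::-1][210:370,240:440],(750,600),interpolation=cv2.INTER_CUBIC))
# rows: chassis targets -> shifts in tool frame (tool x at chassis angle .339)
o=get_obs();c0=loc(o['eef_pos']);h=np.array([.1345,-.0026]);a=.338
R=np.array([[np.cos(a),np.sin(a)],[np.sin(a),-np.cos(a)]]) # chassis->tool
for t in [1.23,1.1,.95,.8,.65,.5,.35,.2,.1,0,-.05]:
  g=h+.048*np.array([-np.cos(t),np.sin(t)])+.016*np.array([np.sin(t),np.cos(t)])
  print(t,(R@(g-c0)).round(4),'turn z',-round(np.pi/2-t-a,3))
E
```

```text
time_s: 11.48
eef_pos: [0.5433, 0.1802, 0.0699]
eef_rot: [-0.0, 0.75, 0.661, -0.001]
wrist_force: [0.3, 0.7, -0.6]
opening: 0.001
grasp_force: 0.0
t 11.47 tcp in chassis 0.152 0.0538 0.0699 F ch [ 0.8  0.1 -0.6] open 0.0 q [ 0.11  0.41  1.73 -0.    1.    0.24]
1.23 [-0.0196 -0.0011] turn z -0.003
1.1 [-0.026  -0.0028] turn z -0.133
0.95 [-0.0335 -0.0037] turn z -0.283
0.8 [-0.0411 -0.0034] turn z -0.433
0.65 [-0.0485 -0.002 ] turn z -0.583
0.5 [-0.0557  0.0005] turn z -0.733
0.35 [-0.0624  0.0041] turn z -0.883
0.2 [-0.0685  0.0086] turn z -1.033
0.1 [-0.0721  0.012 ] turn z -1.133
0 [-0.0754  0.0159] turn z -1.233
-0.05 [-0.0769  0.0179] turn z -1.283
```

View pics/c5.png

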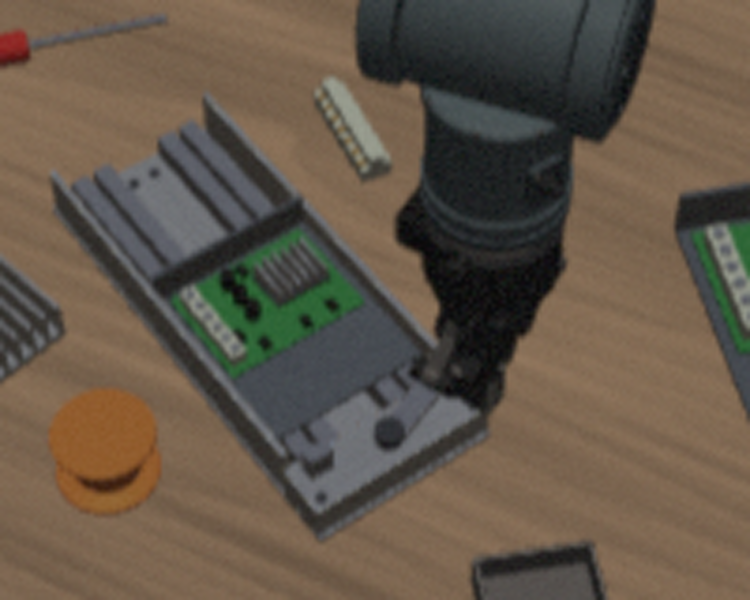

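The board looks level and the finger stands ahead of and beside the pin (430,370). Now I swing the keeper.

```bash
python3 -m jog '[-0.006,0,0,0,0,0,1,-0.012,-0.001,0,0,0,0,1,-0.0196,-0.0011,0,0,0,-0.003,1,-0.0228,-0.002,0,0,0,-0.068,1,-0.026,-0.0028,0,0,0,-0.133,1,-0.0297,-0.0033,0,0,0,-0.208,1,-0.0335,-0.0037,0,0,0,-0.283,1,-0.0373,-0.0036,0,0,0,-0.358,1,-0.0411,-0.0034,0,0,0,-0.433,1,-0.0448,-0.0028,0,0,0,-0.508,1,-0.0485,-0.002,0,0,0,-0.583,1,-0.0521,-0.0008,0,0,0,-0.658,1,-0.0557,0.0005,0,0,0,-0.733,1]'; python3 go.py
python3 - <<'E'
from h import *
q=camera('scene')
o=get_obs();c0=loc(o['eef_pos']);h=np.array([.1345,-.0026]);a=np.pi/2-.5
R=np.array([[np.cos(a),np.sin(a)],[np.sin(a),-np.cos(a)]])
for t in [.5,.42,.35,.28,.2,.15,.1,.05,0,-.05,-.1]:
  g=h+.048*np.array([-np.cos(t),np.sin(t)])+.016*np.array([np.sin(t),np.cos(t)])
  print(t,(R@(g-c0)).round(4),'turn z',-round(np.pi/2-t-a,3))
cv2.imwrite('pics/c6.png',cv2.resize(q['frame'][:,:,::-1][210:370,240:440],(750,600),interpolation=cv2.INTER_CUBIC))
E
```

```text
time_s: 13.15
eef_pos: [0.5372, 0.125, 0.0706]
eef_rot: [0.0, 0.463, 0.887, 0.0]
wrist_force: [0.4, 1.8, 0.3]
opening: -0.0
grasp_force: 0.6
t 13.15 tcp in chassis 0.0999 0.0345 0.0706 F ch [1.8 0.4 0.3] open -0.0 q [ 0.01  0.37  1.79  0.    0.98 -0.6 ]
0.5 [0.0003 0.0003] turn z -0.0
0.42 [-0.0035 -0.0008] turn z -0.08
0.35 [-0.007  -0.0015] turn z -0.15
0.28 [-0.0105 -0.002 ] turn z -0.22
0.2 [-0.0146 -0.0023] turn z -0.3
0.15 [-0.0171 -0.0023] turn z -0.35
0.1 [-0.0196 -0.0021] turn z -0.4
0.05 [-0.0221 -0.0019] turn z -0.45
0 [-0.0246 -0.0015] turn z -0.5
-0.05 [-0.0271 -0.001 ] turn z -0.55
-0.1 [-0.0295 -0.0003] turn z -0.6
```

View pics/c6.png

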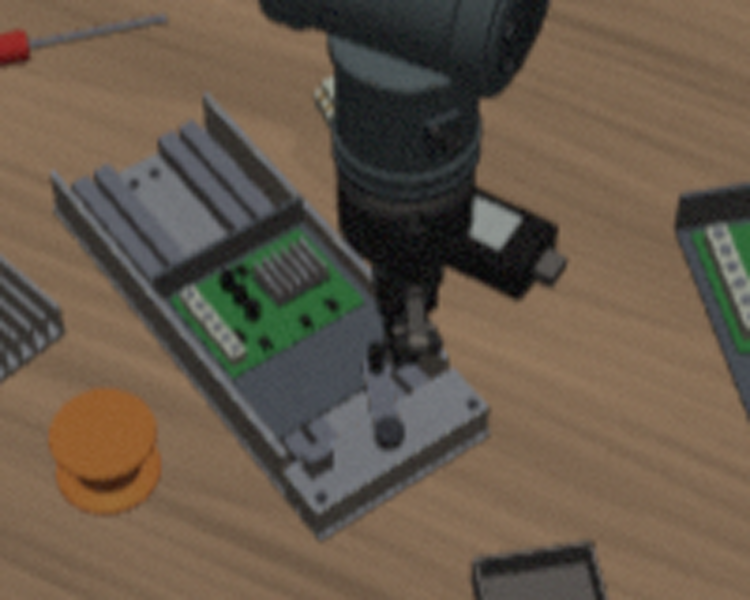

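The keeper is swinging (pin at (375,355), contact force about 1.8 N). Continuing.

```bash
python3 -m jog '[-0.0035,-0.0008,0,0,0,-0.08,1,-0.007,-0.0015,0,0,0,-0.15,1,-0.0105,-0.002,0,0,0,-0.22,1,-0.0146,-0.0023,0,0,0,-0.3,1,-0.0171,-0.0023,0,0,0,-0.35,1,-0.0196,-0.0021,0,0,0,-0.4,1,-0.0221,-0.0019,0,0,0,-0.45,1]'; python3 go.py;  python3 -m jog '[-0.001,0,0,0,0,-0.02,1,-0.002,0,0,0,0,-0.04,1,-0.003,0,0,0,0,-0.05,1]'; python3 go.py
```

```text
time_s: 14.08
eef_pos: [0.5479, 0.1059, 0.0704]
eef_rot: [-0.0, 0.254, 0.967, 0.0]
wrist_force: [-0.4, 0.1, -0.7]
opening: 0.001
grasp_force: 0.5
t 14.07 tcp in chassis 0.0877 0.0164 0.0704 F ch [-0.1  0.4 -0.7] open 0.0 q [-0.02  0.38  1.77  0.    0.99 -1.08]
time_s: 14.45
eef_pos: [0.5495, 0.1047, 0.07]
eef_rot: [-0.001, 0.23, 0.973, -0.0]
wrist_force: [-7.3, 0.9, 4.4]
opening: -0.005
grasp_force: 3.5
t 14.45 tcp in chassis 0.0872 0.0144 0.07 F ch [-2.5  6.9  4.4] open -0.0 q [-0.02  0.39  1.77  0.    0.99 -1.13]
```

```bash
python3 -m jog '[-0.001,0,0,0,0,0,1,-0.002,0,0,0,0,0,1,-0.002,0,0,0,0,0,1]'; python3 go.py;  python3 -m jog '[0.005,0,0,0,0,0,1,0.014,0,0,0,0,0,1,0.02,0,-0.01,0,0,0,1,0.03,0,-0.04,0,0,0,1,0.05,0,-0.08,0,0,0,1,0.09,0,-0.1,0,0,0,1,0.13,0,-0.12,0,0,0,1,0.16,0,-0.12,0,0,0,1,0.16,0,-0.12,0,0,0,1]'; python3 go.py
python3 - <<'E'
from h import *
q=camera('scene');t=camera('top');
A=cv2.resize(q['frame'][:,:,::-1][220:360,245:385],(400,400),interpolation=cv2.INTER_CUBIC)
B=cv2.resize(t['frame'][:,:,::-1][100:250,250:400],(400,400),interpolation=cv2.INTER_CUBIC)
cv2.imwrite('pics/c7.png',np.hstack([A,B]))
E
```

```text
time_s: 14.82
eef_pos: [0.5498, 0.1046, 0.0697]
eef_rot: [-0.003, 0.23, 0.973, -0.0]
wrist_force: [-10.3, 2.2, 7.1]
opening: -0.001
grasp_force: 5.5
t 14.82 tcp in chassis 0.0873 0.0141 0.0697 F ch [-2.7 10.1  7.1] open -0.0 q [-0.02  0.39  1.76  0.    0.99 -1.13]
time_s: 15.95
eef_pos: [0.4082, 0.1762, 0.1912]
eef_rot: [0.001, 0.229, 0.973, 0.0]
wrist_force: [0.2, -1.0, -0.3]
opening: -0.002
grasp_force: 0.0
t 15.95 tcp in chassis 0.0877 0.1728 0.1912 F ch [-0.8 -0.6 -0.3] open -0.0 q [ 0.14 -0.05  1.99  0.    1.2  -0.97]
```

View pics/c7.png

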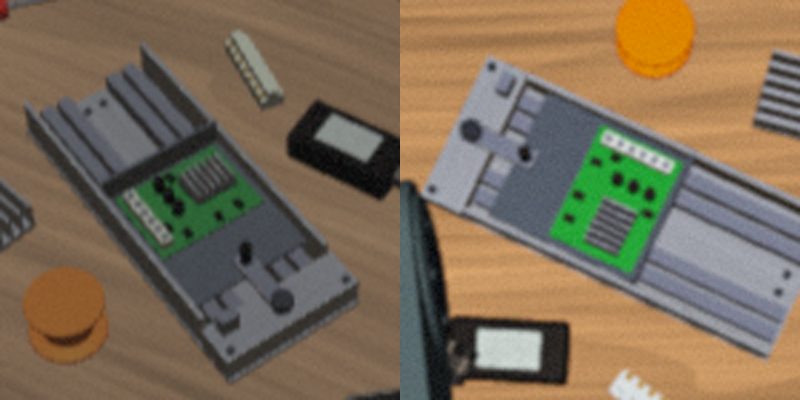

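The keeper lies along the chassis axis over the board's front edge, it stiffened against its stop, and the arm is clear.

```bash
python3 -c "
from bench import hand_in;print(hand_in())"
```

```text
the job is handed in; nothing more can be done
None
```

The board dropped level into its notches at home, the keeper is swung over its front edge to the stop, the arm is clear, and the job was handed in at about 16 s of the 48 s allowed.

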